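Feed a cedar block over a sanding board with a push stick

ROBOT

A 6-joint arm with a two-finger parallel gripper is mounted at the origin on a cart in front of the work surface, level with it; the furniture and walls round the work are solid. World frame = base frame: x ahead of the robot, y to its left, z up, the work surface at z = 0. Lengths are in mm, angles in rad, forces in N, time in s.
With the tool pointing down it reaches from about 325 to 775 mm from the base axis. Payload 5.5 kg.
Tool frame: the origin (TCP) lies midway between the tips of the shut fingers; the grasp point (between the pads) lies 19 mm behind it (r.grip_point_offset is the distance from the TCP to the grasp point, in mm); z points along the fingers, y is the direction in which the jaws open and shut (so a half turn about z gives the same grasp; the last joint's range is limited). The gripper opens to 88 mm and grips with 3 to 60 N. Pads are 20 mm wide; open, the fingers measure 115 mm over their backs; the gripper's body (75 mm by 178 mm) begins 61 mm behind the grasp point.
Start: joints at [-1.393, 0.091, 1.231, -0, 1.82, -0.057], TCP at [139.588, -583.551, 222.631] pointing down, gripper open.
Joint ranges: [-2.87, 2.87], [-0.86, 2.18], [0.17, 2.46], [-1.51, 4.65], [0.06, 2.69], [-2.65, 2.65]. Speed limits (rad/s): [2.57, 2.57, 3.01, 3.14, 3.14, 3.14].

INTERFACE

Orientations are given as [roll, pitch, yaw] about the fixed x, y, z axes, in that order (R = Rz(yaw) Ry(pitch) Rx(roll)).
In Python, from station import r gives the robot as it stands. The module is installed in compiled form; this text tells all that it offers.
- The arm moves only by the tool jog_arm, never from a script. Its argument "targets" is a list that holds one entry, the list of rows, each a list of 7 numbers: the shift along the tool's x, y, z in m, then the turn, a rotation vector about the tool's x, y, z in rad, then the finger opening in m, from 0 to 0.0878. In form: [[[x, y, z, rx, ry, rz, gripper], ...]]. A call has exactly 5 rows; each row is the pose to reach, as a shift and turn from the pose measured when the call began, along the tool's axes at that moment; what a row does not reach only later rows make up. A row lasts 1/10 s, in which the tool goes at most 50 mm and 8.59 degrees, less where a joint would pass 70% of its speed; a pose out of reach is approached as far as the arm can. A call with a gripper value outside its range is refused whole. The fingers move at their own pace and stop on an object; "newtons" is the grip in N (left out, the last holds). Time passes only in rows, so rows that repeat a pose let the fingers close, or fill a call up. It gives the time, the measured TCP pose, the force and the opening at its end, in the units of the state.
- r.state(): the state, without advancing time (a new reading comes with each control period).
- r.read_camera(name): name is "side" or "top" or "wrist"; returns (picture, depth): 420x560x3 uint8, red, green, blue; 420x560 float32, mm along the optical axis (not along the pixel's ray), 0 where there is no reading.
- r.camera_info(name): a dict with "intrinsics" (3x3 intrinsics, pixels), "extrinsics" (4x4, takes a point from world to camera coordinates). Camera axes: x right, y down, z forward; pixel columns grow to the right and rows downward; lengths in mm; the calibration is good to about 2 mm. The wrist camera is an equidistant fisheye: a pixel r from the principal point sees the ray r / f radians off the axis. A picture is of the moment at which its call begins: read the wrist's pose just before it. camera_info takes no time and is no camera call; for the wrist camera it gives the pose at the moment of the call.
- r.hand_in(): hands the job in, once; it reports no verdict.
Trained networks look in the newest picture that a camera, given by its name, has taken for a name from the list of things; names that differ only in an ending like _2 or _b are one class to them, and where a whole thing is asked for, a point or a joint stands for the part that bears it (a point fixed in the world has none). Each returns a list of dicts, best first, with "p" (0 to 1); they miss things now and then, are a little off and sometimes report something else, mostly with a low value. They report only what shows in the picture. A call takes as long as a camera call.
- r.recognise(camera, thing): "location" ([x, y, z] in mm, in world coordinates, good to about 4 mm: the middle of the surface that is visible of it).
- r.place_of(camera, thing): "location" ([x, y, z] in mm, in world coordinates, good to about 4 mm: a listed point, or the origin of a listed thing).
The state is a dict: "time_s": time; "joint_positions": joint angles; "qvel": joint speeds; "joint_torque": joint torques, N m; "ee_pos": TCP position; "tool_rot": TCP orientation; "wrist_force": force on the tool from outside, world axes, zero at the start; "moment": the same for the moment, N m; "grip_width": finger opening in mm.
Only numpy, scipy, OpenCV 4.12 (cv2) and the standard library are available. Lean on these libraries where they do the work, as an engineer would, in place of code of your own. Each camera call takes 0.05 s, during which the arm holds its last target. There are 200 camera calls.

TASK

Freshen the cedar block that lies on the sanding board: take the push stick by its handle and, with the stick only, first press the block sideways against the board's fence, then feed it along the fence over the brown abrasive strip until it meets the end stop, keeping it against the fence all the way. Finish with the block flat, against both fence and stop, and leave the stick released and standing upright on its sole. Do not touch the block with the gripper, and leave the spare cedar block on the table where it is.

Things in the scene. Friction and masses are not known exactly. Their poses are not given: they have to be found in the camera images.
- sanding_board: Fixed plywood board 130 (x) x 300 (y) x 12 mm; origin: centre of underside. Feed direction +y (at yaw 0 to the robot's left). Fence along the +x (far) side: inner face x = +50, top 42 mm above the table. End stop across the +y end: inner face y = +138, x -42 to +50, top at 38. Flush brown abrasive strip y = -15 to +75, a push along it meets no step. Turned up to 9 degrees.
- cedar_block: The block to sand: wooden, 45 (x) x 62 (y) x 40 mm high, about 0.08 kg, loose on the -y (infeed) end of the sanding board, 16 to 29 mm off the fence and up to 6 degrees askew. Origin: centre of its underside. Against the fence its origin is at board x = +27.5 mm; against the stop at board y = +107 mm.
- push_stick: Loose wooden push stick, 0.18 kg, standing on the table; origin under its sole below the handle, +y forward. Sole x -20..20, y -40..40, 22 mm high; its front end y = 40 pushes the block's rear. A lip x -20..-8, y 40..90, 22 high, goes along the block's side away from the fence. Upright plate handle, 18 mm thick (x), 55 long (y), up to z = 107: pinch across x at z = 80.
- spare_block: Bystander: a second block of the same look and size (45 x 62 x 40 mm), on the table to the robot's left, not on the board. Origin at the centre of its underside.

How it is judged:
By the outcome, as a careful person would: the job done as asked, in the order asked, and still so for the second after the job is handed in, with the robot touching nothing.
It also fails if it takes over 48 s, if anything falls off the work surface, if the arm or the gripper's body presses on something with over 40 N, if the wrist force passes 120 N, or if a joint passes its speed limit or range.

## Working session

There is one attempt and no reset: what is moved stays moved. The work goes in short steps, Python scripts to look and compute and a tool call to move; the robot and the scene stay as the last step left them, time stands still between calls to the robot, and variables do not carry over. Pictures are saved under pics/ and viewed, about 8 in all and at most 12, crops included, and the job is handed in when it is done.

Besides the shell and the picture viewer there is one more tool, called after "Emit:" by a JSON object that holds its "op" and its "data". jog_arm: Moves the arm, as the interface text tells. Its arguments: {"type":"object","properties":{"targets":{"type":"array"},"newtons":{"type":"number"}},"required":["targets"]}

```bash
mkdir -p pics
cat > h.py <<'E'
import numpy as np, cv2
from station import r
def cloud(cam):
    img,d=r.read_camera(cam); ci=r.camera_info(cam); K=np.array(ci["intrinsics"]);T=np.array(ci["extrinsics"])
    v,u=np.mgrid[:420,:560]; P=np.stack([(u-K[0,2])/K[0,0]*d,(v-K[1,2])/K[1,1]*d,d],-1)
    W=(P-T[:3,3])@T[:3,:3]; W[d==0]=np.nan
    return img,W
def save(n,img): cv2.imwrite(f"pics/{n}.png",img[:,:,::-1])
E
python3 - <<'E'
from h import *
np.set_printoptions(precision=1,suppress=True)
img,W=cloud("top"); save("top0",img); np.save("top0.npy",W)
for n in ["sanding_board","cedar_block","push_stick","spare_block"]:
    print(n,[(np.array(a["location"]),a["p"]) for a in r.place_of("top",n)])
img,W=cloud("side"); save("side0",img); np.save("side0.npy",W)
a=np.vstack([cv2.imread("pics/top0.png")]);b=cv2.imread("pics/side0.png")
cv2.imwrite("pics/both.png",cv2.resize(np.vstack([a,b]),(400,600)))
print(r.state())
E
```

```text
sanding_board [(array([601.6,  18.9,   0.1]), 0.9), (array([443. , 194.6,   5.3]), 0.37)]
cedar_block [(array([621. , -50.6,  11.7]), 0.89)]
push_stick [(array([428.6,  -1.2,   1.3]), 0.95)]
spare_block [(array([444.2, 195.3,   1.1]), 0.8)]
{'time_s': 0.3, 'joint_positions': array([-1.4,  0.1,  1.2,  0. ,  1.8, -0.1]), 'qvel': array([ 0., -0., -0., -0., -0., -0.]), 'joint_torque': array([ -0. , -44.6, -40.6,   0.1,   0. ,  -0. ]), 'ee_pos': array([ 139.6, -583.5,  222.3]), 'tool_rot': array([-3.1, -0. ,  0.2]), 'wrist_force': array([ 0.2, -0.8,  0.5]), 'moment': array([ 0., -0.,  0.]), 'grip_width': 87.92667379209195}
```

View pics/top0.png

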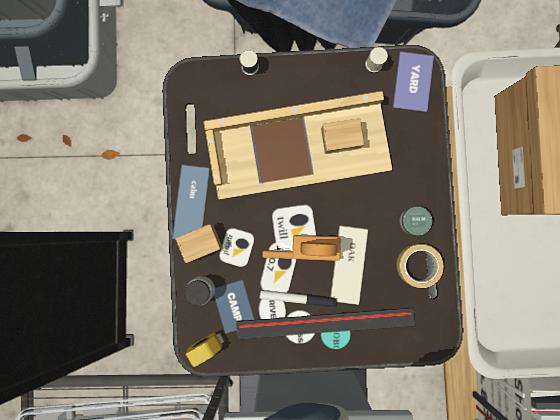

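View pics/side0.png

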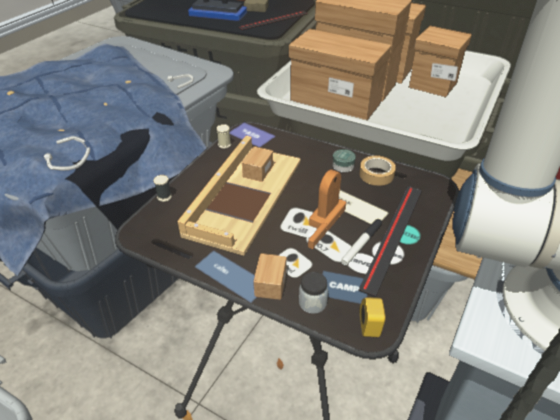

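The top view shows the board at about (300,145), turned about 9°. The block is at (345,135), the stick at (318,248) with its lip to the left (+y), and the spare at (198,243). Next I'll fit exact poses from depth.

Run:
```python
from h import *
np.set_printoptions(precision=2,suppress=True)
W=np.load("top0.npy");img=cv2.imread("pics/top0.png")
def fit(name,u0,u1,v0,v1,z0,z1):
    S=W[v0:v1,u0:u1]; m=(S[...,2]>z0)&(S[...,2]<z1)
    p=S[m]; (c,s,a)=cv2.minAreaRect(p[:,:2].astype(np.float32))
    print(name,len(p),np.array(c),np.array(s),a,"z",np.median(p[:,2]),"mean",p[:,:2].mean(0))
fit("block",310,380,110,160,46,60)
fit("blockSpare",165,225,220,268,32,48)
fit("board",190,400,85,205,6,18)
fit("fence",190,400,85,205,36,45.5)
fit("sole",250,360,225,270,12,30)
fit("handle",250,360,225,270,95,120)
fit("handle2",250,360,225,270,40,120)
for v in (236,240,244,248,252,256,260): print(v,[ (u,W[v,u].round().tolist()) for u in (265,280,292,300,318,335,345)])
```

```text
block 1049 [618.02 -47.65] [45.17 62.12] 7.586612701416016 z 51.252568509405414 mean [617.6  -47.58]
blockSpare 1036 [444.74 193.3 ] [45.15 62.23] 21.57356071472168 z 39.32063342303874 mean [444.8 192.9]
board 10407 [628.14  26.12] [179.44 299.76] 8.069855690002441 z 11.657661272467006 mean [595.12  25.7 ]
fence 2064 [616.51  25.15] [107.09 299.65] 8.609295845031738 z 41.01969380571751 mean [647.79  51.05]
sole 907 [434.8   21.94] [129.24  40.08] 86.74529266357422 z 21.11119166407989 mean [432.    15.13]
handle 338 [433.47  -2.31] [45.59 17.87] 86.54161834716797 z 103.92273942713113 mean [433.61  -2.28]
handle2 446 [433.55  -2.49] [54.84 17.93] 86.79632568359375 z 102.33639538219845 mean [434.17  -0.47]
236 [(265, [454.0, 84.0, -2.0]), (280, [454.0, 58.0, -2.0]), (292, [453.0, 37.0, -2.0]), (300, [454.0, 25.0, 21.0]), (318, [453.0, -6.0, 20.0]), (335, [452.0, -36.0, -1.0]), (345, [452.0, -53.0, -1.0])]
240 [(265, [447.0, 84.0, 0.0]), (280, [447.0, 58.0, -2.0]), (292, [447.0, 38.0, -1.0]), (300, [447.0, 25.0, 18.0]), (318, [446.0, -5.0, 21.0]), (335, [446.0, -34.0, 21.0]), (345, [445.
[... 325 characters left out ...]
.0, 20.0]), (318, [nan, nan, nan]), (335, [435.0, -26.0, 94.0]), (345, [431.0, -53.0, -1.0])]
252 [(265, [428.0, 84.0, 21.0]), (280, [427.0, 59.0, 19.0]), (292, [427.0, 39.0, 22.0]), (300, [427.0, 25.0, 21.0]), (318, [430.0, 1.0, 107.0]), (335, [429.0, -26.0, 92.0]), (345, [425.0, -52.0, -1.0])]
256 [(265, [421.0, 84.0, 23.0]), (280, [421.0, 59.0, 21.0]), (292, [420.0, 39.0, 21.0]), (300, [420.0, 25.0, 20.0]), (318, [420.0, -5.0, 20.0]), (335, [419.0, -33.0, 21.0]), (345, [418.0, -52.0, -2.0])]
260 [(265, [413.0, 84.0, -1.0]), (280, [413.0, 59.0, 0.0]), (292, [413.0, 38.0, -1.0]), (300, [412.0, 25.0, -2.0]), (318, [412.0, -6.0, -1.0]), (335, [412.0, -33.0, 17.0]), (345, [411.0, -52.0, 1.0])]
```

Run:
```python
import cv2
i=cv2.imread("pics/top0.png");a=i[85:205,190:400];b=i[225:275,240:370]
cv2.imwrite("pics/c.png",cv2.resize(a,None,fx=3.8,fy=3.8,interpolation=2)); cv2.imwrite("pics/d.png",cv2.resize(b,None,fx=6,fy=6,interpolation=2))
```

```text
(no output)
```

View pics/d.png

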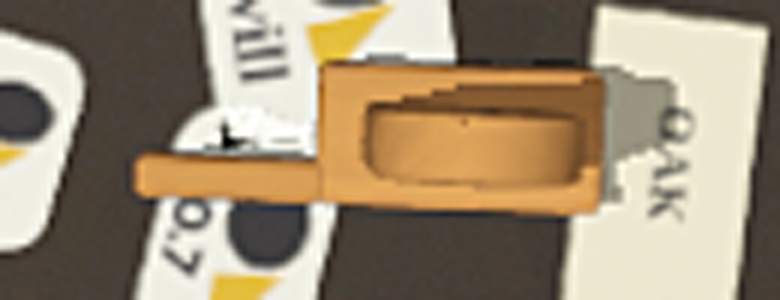

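The crop shows the sole, lip and handle clearly, with the lip to the left and on the near side. Now a tighter board fit and a move helper.

```bash
cat >> h.py <<'E'
from scipy.spatial.transform import Rotation as R
def rel(x,y,z,yaw):
    "final row for a world TCP target, tool straight down"
    s=r.state(); A=R.from_euler("xyz",s["tool_rot"]); B=R.from_euler("xyz",[np.pi,0,yaw])
    d=A.inv().apply(np.array([x,y,z])-s["ee_pos"])/1000
    w=(A.inv()*B).as_rotvec()
    print("t",round(s["time_s"],2),"pos",s["ee_pos"].round(1),"rot",s["tool_rot"].round(4),"F",s["wrist_force"].round(1),"w",round(s["grip_width"],1))
    print("d",d.round(4),"w",w.round(4))
E
python3 - <<'E'
from h import *
W=np.load("top0.npy"); P=W[85:205,190:400].reshape(-1,3); P=P[~np.isnan(P[:,0])]
def tob(p,o,a): c,s=np.cos(a),np.sin(a); return (p[:,:2]-o)@np.array([[c,-s],[s,c]])
o=np.array([605.1,23.4]);a=np.radians(8.6)
b=tob(P,o,a);z=P[:,2]
# fence inner edge by y bins
for nm,ax,sel in (("fence in",0,(z>38)&(z<45)&(b[:,0]>40)&(b[:,0]<75)),("stop in",1,(z>34)&(z<45)&(b[:,1]>125)&(b[:,0]<45))):
    q=b[sel]; o2=1-ax; e=[]
    for k in np.arange(-140 if ax==0 else -40,130 if ax==0 else 40,10):
        t=q[(q[:,o2]>k)&(q[:,o2]<k+10)]
        if len(t)>3: e.append((k+5,t[:,ax].min(),t[:,ax].max()))
    e=np.array(e); print(nm,np.polyfit(e[:,0],e[:,1],1),np.median(e[:,1:],0),np.polyfit(e[:,0],e[:,2],1))
q=b[(z>7)&(z<16)&(abs(b[:,0])<75)&(abs(b[:,1])<160)]
e=[]
for k in range(-140,140,10):
    t=q[(q[:,1]>k)&(q[:,1]<k+10)]; e.append((k+5,np.percentile(t[:,0],1)))
e=np.array(e);print("near edge",np.polyfit(e[:,0],e[:,1],1),np.median(e[:,1]),"yrange",np.percentile(q[:,1],[.2,99.8]))
rel(433.5,-2.4,222,1.514)
E
```

```text
fence in [1.39536060e-04 4.93072465e+01] [49.36426359 64.4254068 ] [2.24761847e-04 6.43741274e+01]
stop in [3.69741073e-03 1.37891542e+02] [137.83402883 149.77544334] [-9.73333664e-04  1.49731673e+02]
near edge [ 3.15830969e-03 -6.44380401e+01] -64.36384206434461 yrange [-149.24708244  147.00762865]
t 0.3 pos [ 139.6 -583.5  222.3] rot [-3.141e+00 -1.000e-04  2.348e-01] F [ 0.2 -0.8  0.5] w 87.9
d [ 0.421  -0.4967  0.0006] w [-5.0000e-04 -5.0000e-04 -1.2792e+00]
```

Emit:
{"op": "jog_arm", "data": {"targets": [[[0.032,-0.038,0,0,0,-0.13,0.06],[0.064,-0.076,0,0,0,-0.26,0.06],[0.096,-0.114,0,0,0,-0.39,0.06],[0.128,-0.152,0,0,0,-0.52,0.06],[0.16,-0.19,0,0,0,-0.65,0.06]]]}}

```text
time_s: 0.8
ee_pos: [251.4, -359.7, 222.3]
tool_rot: [-3.142, -0.0, 0.89]
wrist_force: [1.7, 0.6, 1.0]
grip_width: 60.1
```

```bash
python3 -c "
from h import *
rel(433.5,-2.4,222,1.514)"
```

```text
t 0.8 pos [ 251.4 -359.7  222.3] rot [-3.1416e+00 -5.0000e-04  8.8960e-01] F [1.7 0.6 1. ] w 60.1
d [ 0.3922 -0.0835  0.0005] w [ 1.000e-04 -5.000e-04 -6.244e-01]
```

Emit:
{"op": "jog_arm", "data": {"targets": [[[0.048,-0.01,0,0,0,-0.125,0.06],[0.096,-0.02,0,0,0,-0.25,0.06],[0.144,-0.03,0,0,0,-0.375,0.06],[0.192,-0.041,0,0,0,-0.5,0.06],[0.24,-0.051,0,0,0,-0.624,0.06]]]}}

```text
time_s: 1.3
ee_pos: [363.3, -139.2, 222.8]
tool_rot: [3.14, 0.0, 1.518]
wrist_force: [1.6, -0.4, -0.1]
grip_width: 60.1
```

```bash
python3 -c "
from h import *
rel(433.5,-2.4,222,1.514)"
```

```text
t 1.3 pos [ 363.3 -139.2  222.8] rot [3.1401e+00 1.0000e-04 1.5183e+00] F [ 1.6 -0.4 -0.1] w 60.1
d [0.1403 0.0629 0.0009] w [0.0015 0.0001 0.0043]
```

Emit:
{"op": "jog_arm", "data": {"targets": [[[0.045,0.02,0,0,0,0,0.06],[0.09,0.04,0,0,0,0.004,0.06],[0.14,0.063,0,0.001,0,0.004,0.06],[0.14,0.063,0.045,0.001,0,0.004,0.06],[0.14,0.063,0.08,0.001,0,0.004,0.06]]]}}

```text
time_s: 1.8
ee_pos: [434.3, -0.7, 141.8]
tool_rot: [3.14, -0.0, 1.519]
wrist_force: [-0.2, -0.5, 0.6]
grip_width: 60.0
```

```bash
python3 -c "
from h import *
img,d=r.read_camera('wrist'); save('w1',img)
rel(433.5,-2.4,61,1.514)"
```

```text
t 1.85 pos [431.1  -1.2 134.6] rot [-3.1321e+00 -2.0000e-04  1.5172e+00] F [-1.2  0.  -4.5] w 60.6
d [-0.001   0.0032  0.0735] w [-0.0095 -0.0001  0.0032]
```

View pics/w1.png

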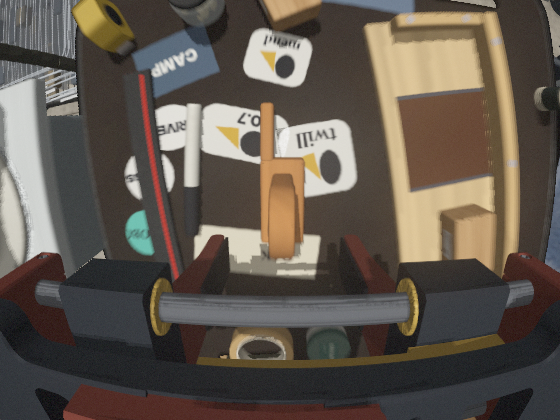

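The wrist view shows the handle at (282,215), centred between the fingers at (213,255) and (355,255). I'll descend.

Emit:
{"op": "jog_arm", "data": {"targets": [[[-0.001,0.003,0.025,-0.0095,0,0.003,0.06],[-0.001,0.003,0.05,-0.0095,0,0.003,0.06],[-0.001,0.003,0.0735,-0.0095,0,0.003,0.06],[-0.001,0.003,0.0735,-0.0095,0,0.003,0.06],[-0.001,0.003,0.0735,-0.0095,0,0.003,0.06]]]}}

```text
time_s: 2.35
ee_pos: [433.5, -2.6, 62.1]
tool_rot: [3.141, -0.0, 1.514]
wrist_force: [0.5, -0.3, 1.0]
grip_width: 60.3
```

```bash
python3 -c "
from h import *
rel(433.5,-2.4,61,1.514)"
```

```text
t 2.35 pos [433.5  -2.6  62.1] rot [ 3.1413e+00 -1.0000e-04  1.5137e+00] F [ 0.5 -0.3  1. ] w 60.3
d [0.0002 0.     0.0011] w [ 0.0003 -0.0001 -0.0003]
```

Emit:
{"op": "jog_arm", "data": {"targets": [[[0,0,0.001,0,0,0,0.01],[0,0,0.001,0,0,0,0.01],[0,0,0.001,0,0,0,0.01],[0,0,0.001,0,0,0,0.01],[0,0,0.001,0,0,0,0.01]]], "newtons": 50}}

```text
time_s: 2.85
ee_pos: [433.6, -2.6, 61.4]
tool_rot: [3.141, -0.0, 1.514]
wrist_force: [-0.2, 0.6, 0.3]
grip_width: 23.1
```

Emit:
{"op": "jog_arm", "data": {"targets": [[[0,0,0,0,0,0,0.01],[0,0,-0.02,0,0,0,0.01],[0,0,-0.045,0,0,0,0.01],[0,0,-0.07,0,0,0,0.01],[0,0,-0.07,0,0,0,0.01]]]}}

```text
time_s: 3.35
ee_pos: [435.1, -2.7, 134.8]
tool_rot: [3.135, 0.0, 1.514]
wrist_force: [0.2, 0.3, -2.1]
grip_width: 18.0
```

```bash
cat >> h.py <<'E'
def stick(sx,sy,h):
    "TCP row for stick origin at board (sx,sy), sole h mm above board, aligned with the board (offset of origin from TCP measured at grasp)"
    a=np.radians(8.6); c,s=np.cos(a),np.sin(a)
    rel(605.1+sx*c-sy*s, 23.4+sx*s+sy*c, 61+12+h, a+np.pi/2)
E
python3 -c "
from h import *
stick(-22,-150,50)"
```

```text
t 3.35 pos [435.1  -2.7 134.8] rot [3.1351 0.     1.5139] F [ 0.2  0.3 -2.1] w 18.0
d [-0.1156  0.1774  0.0129] w [ 0.0064  0.0007 -0.207 ]
```

Emit:
{"op": "jog_arm", "data": {"targets": [[[-0.023,0.035,0.003,0.0,0,-0.04,0.01],[-0.046,0.071,0.006,0.003,0,-0.083,0.01],[-0.07,0.106,0.008,0.006,0,-0.125,0.01],[-0.093,0.142,0.01,0.006,0,-0.17,0.01],[-0.1156,0.1774,0.0129,0.006,0,-0.207,0.01]]]}}

```text
time_s: 3.85
ee_pos: [606.4, -129.2, 120.4]
tool_rot: [-3.14, -0.0, 1.722]
wrist_force: [-0.0, 0.7, -0.6]
grip_width: 18.0
```

Emit:
{"op": "jog_arm", "data": {"targets": [[[0,0,0,0,0,0,0.01],[0,0,0,0,0,0,0.01],[0,0,0,0,0,0,0.01],[0,0,0,0,0,0,0.01],[0,0,0,0,0,0,0.01]]]}}

```text
time_s: 4.35
ee_pos: [606.1, -128.6, 121.5]
tool_rot: [-3.141, 0.0, 1.723]
wrist_force: [-0.0, -0.6, -2.6]
grip_width: 17.7
```

```bash
python3 -c "
from h import *
stick(-22,-150,50)
img,W=cloud('top'); save('top1',img); np.save('top1.npy',W)
print([ (np.array(a['location']).round(1),a['p']) for a in r.place_of('top','push_stick')])
img2,W2=cloud('side'); save('side1',img2); np.save('side1.npy',W2)
stick(-22,-150,2)
cv2.imwrite('pics/m1.png',np.hstack([cv2.resize(img[80:230,280:460],None,fx=2.2,fy=2.2),cv2.resize(img2[100:250,150:330],None,fx=2.2,fy=2.2)])[:,:,::-1])
"
```

```text
t 4.35 pos [ 606.1 -128.6  121.5] rot [-3.1413e+00  3.0000e-04  1.7231e+00] F [-0.  -0.6 -2.6] w 17.7
d [ 0.0004 -0.0003 -0.0015] w [-0.0003  0.0003  0.0022]
[(array([ 604.3, -128. ,   61.2]), 0.65)]
t 4.5 pos [ 606.3 -128.9  121.3] rot [-3.1410e+00  3.0000e-04  1.7229e+00] F [ 0.3  0.1 -1.5] w 17.8
d [ 0.0007 -0.0004  0.0463] w [-0.0006  0.0003  0.002 ]
```

View pics/m1.png

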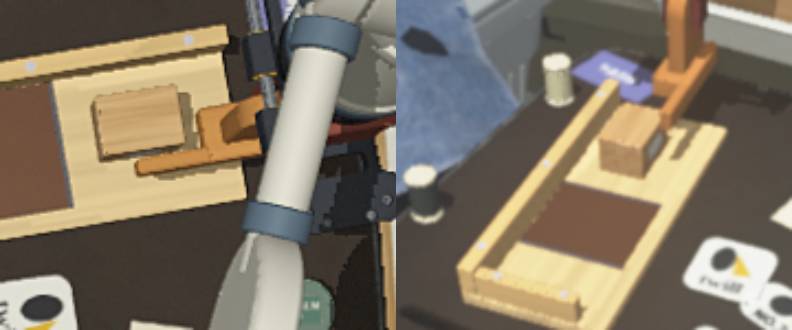

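The view shows the stick held level and parallel to the board, with the lip beside the block's near side and raised above it. I'll measure the lip in the board frame before descending.

```bash
python3 -c "
from h import *
W=np.load('top1.npy');P=W[80:230,280:460].reshape(-1,3);P=P[~np.isnan(P[:,0])]
o=np.array([605.1,23.4]);a=np.radians(8.6);c,s=np.cos(a),np.sin(a)
b=(P[:,:2]-o)@np.array([[c,-s],[s,c]]);z=P[:,2]
m=(z>68)&(z<100)&(b[:,1]>-112)&(b[:,0]<-20)
for k in (-110,-100,-90,-80,-70,-60):
  t=m&(abs(b[:,1]-k)<5)
  if t.sum()>2: print(k,np.percentile(b[t,0],[2,98]).round(1),np.median(z[t]).round(1))
print('lip front',np.percentile(b[m,1],99))
t=(z>68)&(z<100)&(b[:,0]>-25)&(b[:,0]<0)&(b[:,1]>-130); print('sole front',np.percentile(b[t,1],98),np.median(z[t]))
t=(z>46)&(z<58)&(b[:,1]>-112)&(b[:,0]>-30); print('block',cv2.minAreaRect(b[t].astype(np.float32)))
"
```

```text
-110 [-41.4 -20.9] 80.2
-100 [-41.6 -29.9] 81.3
-90 [-41.6 -30. ] 81.4
-80 [-41.6 -30.2] 81.4
-70 [-41.5 -30. ] 80.9
-60 [-41.5 -30.5] 79.7
lip front -60.60207009070663
sole front -110.22843110594337 81.19316068190255
block ((2.085247039794922, -72.28108215332031), (62.19901657104492, 45.23264694213867), 89.02206420898438)
```

Emit:
{"op": "jog_arm", "data": {"targets": [[[0,0,0.015,0,0,0.002,0.01],[0,0,0.03,0,0,0.002,0.01],[0,0,0.04,0,0,0.002,0.01],[0,0,0.046,0,0,0.002,0.01],[0,0,0.046,0,0,0.002,0.01]]]}}

```text
time_s: 5.0
ee_pos: [605.8, -128.8, 74.1]
tool_rot: [-3.139, -0.0, 1.721]
wrist_force: [0.7, -0.2, -2.2]
grip_width: 17.8
```

```bash
python3 -c "
from h import *
stick(14,-149,1.5)"
```

```text
t 5.0 pos [ 605.8 -128.8   74.1] rot [-3.1394e+00 -4.0000e-04  1.7208e+00] F [ 0.7 -0.2 -2.2] w 17.8
d [ 0.0016  0.0361 -0.0004] w [-0.0022 -0.0004 -0.0001]
```

Emit:
{"op": "jog_arm", "data": {"targets": [[[0.001,0.007,-0.001,0,0,0,0.01],[0.001,0.013,-0.001,0,0,0,0.01],[0.001,0.019,-0.001,0,0,0,0.01],[0.001,0.025,-0.001,0,0,0,0.01],[0.001,0.03,-0.001,0,0,0,0.01]]]}}

```text
time_s: 5.5
ee_pos: [635.9, -123.2, 75.0]
tool_rot: [-3.139, -0.0, 1.721]
wrist_force: [-0.6, -0.1, -0.9]
grip_width: 17.9
```

```bash
python3 -c "
from h import *
stick(13.5,-149,1.5)"
```

```text
t 5.5 pos [ 635.9 -123.2   75. ] rot [-3.1393e+00 -4.0000e-04  1.7209e+00] F [-0.6 -0.1 -0.9] w 17.9
d [0.0005 0.005  0.0005] w [-0.0023 -0.0004  0.    ]
```

Emit:
{"op": "jog_arm", "data": {"targets": [[[0,0.002,0,0,0,0,0.01],[0,0.003,0,0,0,0,0.01],[0,0.004,0,0,0,0,0.01],[0,0.005,0,0,0,0,0.01],[0,0.005,0,0,0,0,0.01]]]}}

```text
time_s: 6.0
ee_pos: [639.7, -122.6, 74.8]
tool_rot: [-3.137, -0.001, 1.721]
wrist_force: [-5.6, -0.6, 1.0]
grip_width: 17.9
```

```bash
cat >> h.py <<'E'
def look(n):
    img,W=cloud('top'); P=W[80:230,190:460].reshape(-1,3);P=P[~np.isnan(P[:,0])]
    o=np.array([605.1,23.4]);a=np.radians(8.6);c,s=np.cos(a),np.sin(a)
    b=(P[:,:2]-o)@np.array([[c,-s],[s,c]]);z=P[:,2]
    t=(z>46)&(z<58)&(b[:,0]>-30)&(b[:,0]<60)&(b[:,1]>-105); save(n,img)
    print('block',t.sum(),cv2.minAreaRect(b[t].astype(np.float32)),np.median(z[t]))
    t=(z>26)&(z<38)&(b[:,0]<15)&(b[:,0]>-30)&(b[:,1]<135)
    print('stick low x,y pct',np.percentile(b[t,0],[2,98]),np.percentile(b[t,1],[2,98]),np.median(z[t]))
E
python3 -c "
from h import *
look('top2')
stick(13.5,-149,1.5)"
```

```text
block 1054 ((26.836660385131836, -72.20524597167969), (45.099430084228516, 62.68730926513672), 0.2591027617454529) 51.40273537675482
stick low x,y pct [-7.61310071 13.13874163] [-139.05519522  -46.37809777] 34.49727720701094
t 6.05 pos [ 639.7 -122.6   74.8] rot [-3.1367e+00 -8.0000e-04  1.7209e+00] F [-4.  -0.9 -0.3] w 17.6
d [0.0006 0.0011 0.0003] w [-0.0049 -0.0008  0.    ]
```

The block is on the fence (x 26.8, 0.3° askew, about 5 N lateral). Now I'll feed it.

Emit:
{"op": "jog_arm", "data": {"targets": [[[0.005,0.001,0,-0.003,0,0,0.01],[0.01,0.001,0,-0.003,0,0,0.01],[0.018,0.001,0,-0.003,0,0,0.01],[0.027,0.001,0,-0.003,0,0,0.01],[0.036,0.001,0,-0.003,0,0,0.01]]]}}

```text
time_s: 6.55
ee_pos: [634.4, -88.0, 74.5]
tool_rot: [-3.138, 0.001, 1.72]
wrist_force: [-3.9, -3.6, -2.1]
grip_width: 17.9
```

```bash
python3 -c "
from h import *
look('top3')
stick(13.5,36,1.5)"
```

```text
block 1059 ((26.842683792114258, -50.21341323852539), (45.446903228759766, 75.44032287597656), 0.03630619868636131) 51.408595487071274
stick low x,y pct [-7.7027517  13.59030609] [-86.70215935 -16.38774801] 33.90391609590998
t 6.6 pos [634.2 -86.4  74.4] rot [-3.1373e+00 -2.0000e-04  1.7209e+00] F [-3. -2. -1.] w 17.8
d [ 0.1489  0.0011 -0.    ] w [-0.0043 -0.0002 -0.    ]
```

Emit:
{"op": "jog_arm", "data": {"targets": [[[0.01,0.001,0,-0.003,0,0,0.01],[0.02,0.001,0,-0.003,0,0,0.01],[0.03,0.001,0,-0.003,0,0,0.01],[0.04,0.001,0,-0.003,0,0,0.01],[0.05,0.001,0,-0.003,0,0,0.01]]]}}

```text
time_s: 7.1
ee_pos: [626.9, -38.1, 74.4]
tool_rot: [-3.138, 0.002, 1.72]
wrist_force: [-4.3, -6.1, -0.2]
grip_width: 18.1
```

```bash
python3 -c "
from h import *
stick(13.5,36,1.5)"
```

```text
t 7.1 pos [626.9 -38.1  74.4] rot [-3.1384e+00  2.3000e-03  1.7197e+00] F [-4.3 -6.1 -0.2] w 18.1
d [ 0.1001  0.001  -0.0003] w [-0.0032  0.0022 -0.0012]
```

Emit:
{"op": "jog_arm", "data": {"targets": [[[0.01,0.001,0,-0.003,0.002,-0.001,0.01],[0.02,0.001,0,-0.003,0.002,-0.001,0.01],[0.03,0.001,0,-0.003,0.002,-0.001,0.01],[0.04,0.001,0,-0.003,0.002,-0.001,0.01],[0.05,0.001,0,-0.003,0.002,-0.001,0.01]]]}}

```text
time_s: 7.6
ee_pos: [619.7, 10.0, 74.4]
tool_rot: [-3.139, 0.003, 1.719]
wrist_force: [-4.6, -6.1, 0.5]
grip_width: 17.7
```

```bash
python3 -c "
from h import *
look('top4')
stick(13.5,36,1.5)"
```

```text
block 458 ((26.754127502441406, 55.19953155517578), (61.849945068359375, 45.12479019165039), 89.7188491821289) 51.358563483035184
stick low x,y pct [-7.36729698 13.74934406] [ 8.08462541 79.05151914] 34.12757150983853
t 7.65 pos [619.5  11.7  74.4] rot [-3.1394e+00  1.5000e-03  1.7206e+00] F [-5.2 -3.6 -0.9] w 17.8
d [ 0.0497  0.001  -0.0002] w [-0.0022  0.0015 -0.0003]
```

Emit:
{"op": "jog_arm", "data": {"targets": [[[0.01,0.001,0,-0.002,0.001,0,0.01],[0.02,0.001,0,-0.002,0.001,0,0.01],[0.03,0.001,0,-0.002,0.001,0,0.01],[0.038,0.001,0,-0.002,0.001,0,0.01],[0.045,0.001,0,-0.002,0.001,0,0.01]]]}}

```text
time_s: 8.15
ee_pos: [613.0, 55.1, 74.4]
tool_rot: [-3.139, 0.003, 1.72]
wrist_force: [-5.3, -4.7, -0.1]
grip_width: 17.9
```

Emit:
{"op": "jog_arm", "data": {"targets": [[[0.002,0.001,0,0,0,0,0.01],[0.004,0.001,0,0,0,0,0.01],[0.006,0.001,0,0,0,0,0.01],[0.008,0.001,0,0,0,0,0.01],[0.008,0.001,0,0,0,0,0.01]]]}}

```text
time_s: 8.65
ee_pos: [612.2, 61.2, 74.5]
tool_rot: [-3.138, 0.006, 1.719]
wrist_force: [-4.7, -6.5, -0.0]
grip_width: 17.8
```

```bash
python3 -c "
from h import *
look('top5')
stick(13.5,36,1.5)"
```

```text
block 520 ((26.92111587524414, 93.20905303955078), (34.72068405151367, 45.08326721191406), 89.53507232666016) 51.61319414827875
stick low x,y pct [-7.42878318  8.80203721] [ 67.20188105 111.74821855] 33.95672686498007
t 8.7 pos [612.2  61.2  74.5] rot [-3.1374  0.006   1.7187] F [-4.6 -5.5  0.4] w 17.9
d [-0.0003  0.0009 -0.    ] w [-0.0042  0.006  -0.0022]
```

Emit:
{"op": "jog_arm", "data": {"targets": [[[0.001,0.001,0,-0.003,0.003,-0.002,0.01],[0.002,0.001,0,-0.003,0.003,-0.002,0.01],[0.003,0.001,0,-0.003,0.003,-0.002,0.01],[0.003,0.001,0,-0.003,0.003,-0.002,0.01],[0.003,0.001,0,-0.003,0.003,-0.002,0.01]]]}}

```text
time_s: 9.2
ee_pos: [612.1, 61.3, 74.5]
tool_rot: [-3.138, 0.008, 1.719]
wrist_force: [-4.8, -9.0, 0.3]
grip_width: 17.4
```

```bash
python3 -c "
from h import *
img,W=cloud('side'); save('side2',img); cv2.imwrite('pics/s2.png',cv2.resize(img[120:270,150:330],None,fx=4,fy=4)[:,:,::-1])
stick(13.5,36,0)"
```

```text
t 9.25 pos [612.1  61.3  74.6] rot [-3.1382  0.0076  1.7189] F [-5.  -8.9  0.1] w 17.7
d [-0.0005  0.0009  0.0016] w [-0.0034  0.0076 -0.002 ]
```

View pics/s2.png

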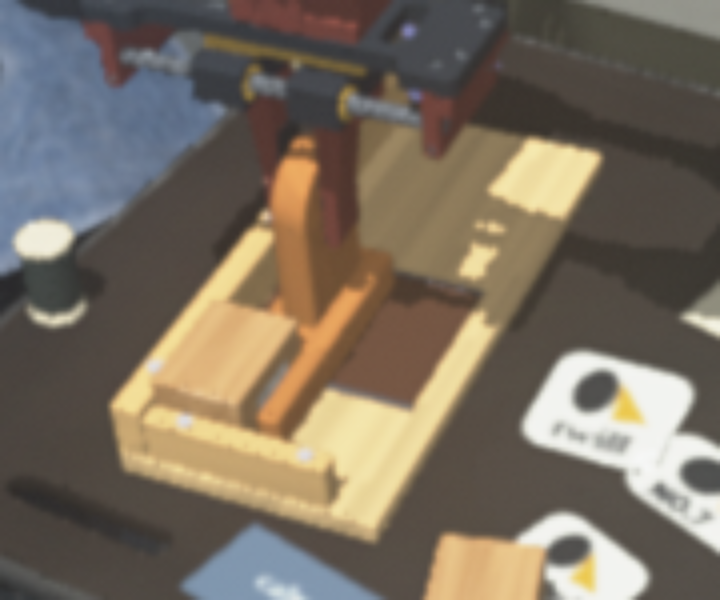

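The block sits in the corner between fence (150,370) and stop (240,430). The push force rose with no further motion, so it is seated. I'll ease off, lower onto the sole and release.

Emit:
{"op": "jog_arm", "data": {"targets": [[[0,0,0.0005,-0.003,0.006,-0.002,0.01],[0,0,0.001,-0.003,0.0076,-0.002,0.01],[0,0,0.0015,-0.003,0.0076,-0.002,0.01],[0,0,0.002,-0.003,0.0076,-0.002,0.01],[0,0,0.002,-0.003,0.0076,-0.002,0.01]]]}}

```text
time_s: 9.75
ee_pos: [612.1, 60.8, 73.4]
tool_rot: [-3.141, 0.001, 1.721]
wrist_force: [-4.3, -4.6, 3.6]
grip_width: 17.6
```

```bash
python3 -c "
from h import *
stick(13,36,0)"
```

```text
t 9.75 pos [612.1  60.8  73.4] rot [-3.1414e+00  1.1000e-03  1.7207e+00] F [-4.3 -4.6  3.6] w 17.6
d [0.0001 0.0005 0.0004] w [-0.0002  0.0011 -0.0002]
```

Emit:
{"op": "jog_arm", "data": {"targets": [[[0,0,0.0003,0,0,0,0.02],[0,0,0.0003,0,0,0,0.025],[0,0,0.0003,0,0,0,0.035],[0,0,0.0003,0,0,0,0.05],[0,0,0.0003,0,0,0,0.05]]]}}

```text
time_s: 10.25
ee_pos: [612.3, 61.0, 73.1]
tool_rot: [3.141, 0.001, 1.721]
wrist_force: [-0.2, 0.2, -0.3]
grip_width: 45.6
```

Emit:
{"op": "jog_arm", "data": {"targets": [[[0,0,0,0,0,0,0.05],[0,0,-0.015,0,0,0,0.05],[0,0,-0.045,0,0,0,0.05],[0,0,-0.09,0,0,0,0.05],[0,0,-0.13,0,0,0,0.05]]]}}

```text
time_s: 10.75
ee_pos: [612.1, 61.2, 206.1]
tool_rot: [3.14, 0.001, 1.721]
wrist_force: [0.3, 1.3, 0.7]
grip_width: 49.9
```

Emit:
{"op": "jog_arm", "data": {"targets": [[[-0.045,0,0,0,0,0,0.05],[-0.09,0,0,0,0,0,0.05],[-0.135,0,0,0,0,0,0.05],[-0.18,0,0,0,0,0,0.05],[-0.225,0,0,0,0,0,0.05]]]}}

```text
time_s: 11.25
ee_pos: [645.8, -163.0, 207.9]
tool_rot: [3.139, 0.002, 1.721]
wrist_force: [0.4, -0.5, -0.3]
grip_width: 50.1
```

```bash
python3 -c "
from h import *
look('top6')
img=cv2.imread('pics/top6.png'); i2,_=cloud('side'); i2=np.ascontiguousarray(i2[:,:,::-1])
cv2.imwrite('pics/m6.png',np.hstack([cv2.resize(img[80:270,160:350],(400,400)),cv2.resize(i2[120:310,140:330],(400,400))]))
W=cloud('top')[1];S=W[220:268,165:225];m=(S[...,2]>32)&(S[...,2]<48);print('spare',cv2.minAreaRect(S[m][:,:2].astype(np.float32)))
"
```

```text
block 1086 ((26.423381805419922, 74.05271911621094), (128.0909423828125, 45.8576545715332), 89.31598663330078) 51.466310480507445
stick low x,y pct [-7.35377557 13.36385772] [ -2.17766412 123.93150971] 33.222295675691896
spare ((444.7787780761719, 193.2156219482422), (45.00392150878906, 62.15992736816406), 21.29393768310547)
```

View pics/m6.png

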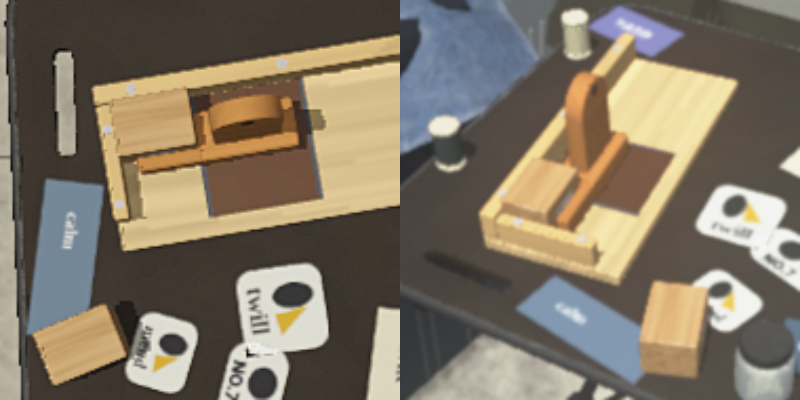

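The pictures show the block in the corner, the stick upright and the spare unmoved. One last number check, excluding the stick's pixels, and then I'll hand in if it holds.

```bash
python3 -c "
from h import *
img,W=cloud('top');P=W[80:230,190:460].reshape(-1,3);P=P[~np.isnan(P[:,0])]
o=np.array([605.1,23.4]);a=np.radians(8.6);c,s=np.cos(a),np.sin(a)
b=(P[:,:2]-o)@np.array([[c,-s],[s,c]]);z=P[:,2]
t=(z>47)&(z<58)&(b[:,1]>73)&(b[:,0]<60)
R_=cv2.minAreaRect(b[t].astype(np.float32)); print(R_,np.polyfit(b[t,1],z[t],1),np.polyfit(b[t,0],z[t],1))
x,y=R_[0]
if abs(x-26.86)<1 and abs(y-106.8)<1: print('hand in',r.hand_in())
"
```

```text
((26.846975326538086, 106.80635070800781), (61.9699592590332, 45.19919204711914), 89.50205993652344) [2.34276756e-03 5.11831352e+01] [-2.01070489e-03  5.14866250e+01]
the job is handed in; nothing more can be done
hand in None
```

The job is done and handed in at about 11.5 s of the 48 s. I took the stick by its handle, pressed the block sideways onto the fence with the lip (about 5 N), then fed it along the fence over the strip to the stop. I kept a light press towards the fence all the way. I then lowered the stick onto its sole, released it and backed the arm off.

- **Block:** its centre is at board (26.85, 106.81) mm. Seated against the measured fence and stop faces would put it at (26.86, 106.8). It lies flat, and its fitted yaw is within 0.5° of the fence.
- **Stick and spare block:** the stick stands upright and free on the board. The spare block is within 0.1 mm of where it started.
- **Forces:** in the readings after each move, the wrist force stayed near 10 N or below.
- **Checks that disagreed:** some of the quick block fits were wrong because pixels of the gripper or stick got mixed in, or the block was partly hidden. The last one gave a 128 mm long "block". I redid it without the stick's pixels before handing in. The network placed the board about 4–6 mm from my depth fit, so I used the fit, which matched the given dimensions to within about 1 mm.

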